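Stack two tube cartons on the sloping rack, back against its stop

ROBOT

A 6-joint arm with a two-finger parallel gripper is mounted at the origin on the work surface; the furniture and walls round the work are solid. World frame = base frame: x ahead of the robot, y to its left, z up, the work surface at z = 0. Lengths are in mm, angles in rad, forces in N, time in s.
With the tool pointing down it reaches from about 350 to 925 mm from the base axis. Payload 6.4 kg.
Tool frame: the origin (TCP) lies at the centre of the arm's flange, where the gripper is bolted on; the fingertips stand 173 mm ahead of it and the grasp point (between the pads) lies 155 mm ahead of it (ctrl.tips_ahead is the distance from the TCP to the fingertips, in mm); z points along the fingers, y is the line along which they close (so a half turn about z gives the same grasp; the last joint's range is limited). The gripper opens to 85 mm and grips with 20 to 120 N. Pads are 22 mm wide; open, the fingers measure 114 mm over their backs; the gripper's body (76 mm by 85 mm) begins 54 mm behind the grasp point. The pads swing forward as they close: fully open they stand 13 mm farther back than shut.
Start: joints at [1.166, 0.245, 1.558, -0, 1.339, -0.174], TCP at [148.688, 632.778, 404.69] pointing down, gripper open.
Joint ranges: [-3.13, 3.13], [-1.02, 2.26], [0.13, 2.54], [-0.95, 4.09], [0.21, 2.88], [-2.74, 2.74]. Speed limits (rad/s): [2.57, 2.57, 3.14, 3.14, 3.14, 3.14].

INTERFACE

Orientations are given as a unit quaternion [w, x, y, z].
In Python, from plant import ctrl gives the robot as it stands.
- The arm moves only by the tool carry_out, never from a script. Its argument "targets" is a list of rows, each an object of numbers: "ax", "ay", "az": the turn, a rotation vector about the tool's x, y, z in units of 8 degrees (1.0 is 8 degrees); "dx", "dy", "dz": the shift along the tool's x, y, z in units of 50 mm (1.0 is 50 mm); "fingers": the closure in counts, from 0 (fully open) to 255 (shut). A call has 1 to 5 rows; each row shifts and turns the commanded pose from where the row before left it, along the tool's axes as they then stand; what a row does not reach is not made up. A row lasts 1/10 s, in which the tool goes at most 50 mm and 8.59 degrees, less where a joint would pass 70% of its speed; a pose out of reach is approached as far as the arm can. A call is refused whole if a number of a shift passes 1 or a number of a turn 1, either way. A call with a gripper value outside its range is refused whole. The fingers move at their own pace and stop on an object; "squeeze" is the grip in N (left out, the last holds). Time passes only in rows, so rows that do not move let the fingers close. It gives the time, the measured TCP pose, the force, the opening and the grip force at its end, in the units of the state.
- ctrl.state(): the state, without advancing time (a new reading comes with each control period).
- ctrl.get_image(name): name is "side" or "top"; returns the picture (400x640x3 uint8, blue, green, red); there is no depth.
- ctrl.camera_model(name): a dict with "mtx" (3x3 intrinsics, pixels), "camera_from_world" (4x4, takes a point from world to camera coordinates). Camera axes: x right, y down, z forward; pixel columns grow to the right and rows downward; lengths in mm; the calibration is good to about 2 mm. A picture is of the moment at which its call begins. camera_model takes no time and is no camera call.
- ctrl.hand_in(): hands the job in; it is judged then, once.
The state is a dict: "clock": time; "joints": joint angles; "qvel": joint speeds; "tau": joint torques, N m; "eef_pos": TCP position; "tcp_rot": TCP orientation; "wrist_force": force on the tool from outside, world axes, zero at the start; "ft_torque": the same for the moment, N m; "gripper_width": opening from 0.0 (shut) to 1.0 (fully open); "grip_force": force on a finger pad.
Only numpy, scipy, OpenCV 4.12 (cv2) and the standard library are available. Lean on these libraries where they do the work, as an engineer would, in place of code of your own. Each camera call takes 0.05 s, during which the arm holds its last target. There are 200 camera calls.

TASK

Stack the two spare-tube cartons on the sloping rack: the larger one (blue band) flat on the deck, the smaller one (orange band) flat on top of it. Each must lie lengthwise down the slope, square and centred across the deck, with a narrow end pushed right back against the blue backstop; then let go, and leave the other things where they are.

Things in the scene. Friction and masses are not known exactly. Their poses are not given: they have to be found in the camera images.
- rack_deck: Sloping plywood deck of the fixed rack, 104 mm long, 80 mm wide, tilted 0.31 rad. Origin: on its upper face, midway across, where it meets the backstop at the low end, 26 mm above the table. x points down the slope into the backstop, away from the robot; y across the deck; z square to the deck, up. Friction (0.6) holds a carton where it is left: it does not slide down by itself.
- carton_large_center (a point): Centre of the larger carton, closed rigid cardboard with a blue band: 84 long (x) by 56 wide (y) by 44 mm high (z), about 0.22 kg, standing flat on the table at the start.
- carton_small_center (a point): Centre of the smaller carton, closed rigid cardboard with an orange band: 70 long (x) by 48 wide (y) by 36 mm high (z), about 0.14 kg, standing flat on the table at the start.
- rack: The whole rack, fixed: plywood foot 128 x 84 mm; the origin is under its middle at table height, x horizontal towards the backstop end. The deck's high front edge is about 58 mm above the table.
- bearing: Bystander: black bearing ring, 38 mm across, 9 mm high, origin under its centre.
- tyre_lever: Bystander: yellow tyre lever, 117 mm long (y), 17 mm wide, 11 mm high, origin under its centre.
- stop_top (a point): Middle of the top edge of the blue backstop's front face, 70 mm from the deck along the deck's z (same axes as the deck). The backstop is fixed square to the deck: 72 mm wide, 8 mm thick, its face the plane x = 0 of the deck's frame. The deck's sides and front are open.
- wheel_jig: Fixed bicycle wheel lying tilted on a small stand, origin on the table under its hub. Tyre 350 mm in radius, so its edge borders the work strip on the right; there the tyre's top is about 140 mm above the table near the robot, 110 mm in the middle and 80 mm at the far end.

How it is judged:
By the outcome, as a careful person would: the job done as asked, in the order asked, and still so for the second after the job is handed in, with the robot touching nothing.
It also fails if it takes over 51 s, if anything falls off the work surface, if the arm or the gripper's body presses on something with over 40 N, if the wrist force passes 120 N, or if a joint passes its speed limit or range.

## Working session

There is one attempt and no reset: what is moved stays moved. The work goes in short steps, Python scripts to look and compute and a tool call to move; the robot and the scene stay as the last step left them, time stands still between calls to the robot, and variables do not carry over. Pictures are saved under pics/ and viewed, at most 10 in all, crops included, and the job is handed in when it is done.

Besides the shell and the picture viewer there is one more tool, called after "Call:" by a JSON object that holds its "op" and its "data". carry_out: Moves the arm, as the interface text tells. Its arguments: {"type":"object","properties":{"targets":{"type":"array","items":{"type":"object","properties":{"ax":{"type":"number"},"ay":{"type":"number"},"az":{"type":"number"},"dx":{"type":"number"},"dy":{"type":"number"},"dz":{"type":"number"},"fingers":{"type":"number"}}}},"squeeze":{"type":"number"}},"required":["targets"]}

```bash
ls; mkdir -p pics
python3 - <<'E'
from plant import ctrl
import cv2
for n in("side","top"):
    cv2.imwrite(f"pics/{n}0.png",ctrl.get_image(n))
    m=ctrl.camera_model(n);print(n,m["mtx"],m["camera_from_world"])
print(ctrl.state(),ctrl.tips_ahead)
E
```

```text
pics
side [[410.57068129   0.         318.32866467]
 [  0.         410.57068129 202.4560492 ]
 [  0.           0.           1.        ]] [[-9.99655440e-01 -2.35075355e-02  1.16789121e-02  5.15393301e+02]
 [-2.36710177e-02  6.15051329e-01 -7.88131680e-01  3.49656782e+01]
 [ 1.13439030e-02 -7.88136574e-01 -6.15395854e-01  1.08871068e+03]
 [ 0.00000000e+00  0.00000000e+00  0.00000000e+00  1.00000000e+00]]
top [[428.73499704   0.         319.61551693]
 [  0.         428.73499704 200.39231662]
 [  0.           0.           1.        ]] [[ 1.44503531e-02 -9.99848296e-01  9.72487504e-03  5.65770206e+01]
 [-9.88956818e-01 -1.57262887e-02 -1.47367213e-01  5.29065100e+02]
 [ 1.47497793e-01 -7.48797321e-03 -9.89034039e-01  1.25534260e+03]
 [ 0.00000000e+00  0.00000000e+00  0.00000000e+00  1.00000000e+00]]
{'clock': 0.1, 'joints': array([ 1.16589853e+00,  2.45760547e-01,  1.55892221e+00,  1.55129346e-05,
        1.33871026e+00, -1.74085479e-01]), 'qvel': array([-0.00012559, -0.00171218, -0.00238142,  0.00096659, -0.00046588,
       -0.00018919]), 'tau': array([ 4.15646082e-04, -4.30669820e+01, -3.27127075e+01, -7.26693611e-05,
        2.84547015e-03, -3.77087503e-06]), 'eef_pos': array([148.59961374, 632.57112072, 403.66362401]), 'tcp_rot': array([-2.64203864e-04,  1.15151885e-01,  9.93347488e-01, -8.60571934e-04]), 'wrist_force': array([-0.13972329, -0.16474132,  0.28052742]), 'ft_torque': array([-0.0083948 , -0.00850745,  0.01255278]), 'grip_force': 0.0, 'gripper_width': 1.0002967264284413} 173.4
```

View pics/side0.png

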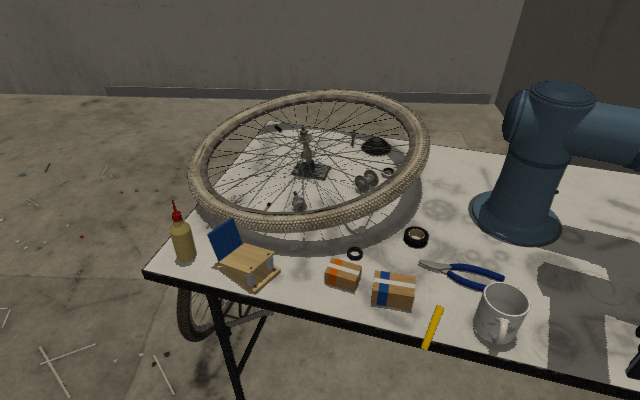

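View pics/top0.png

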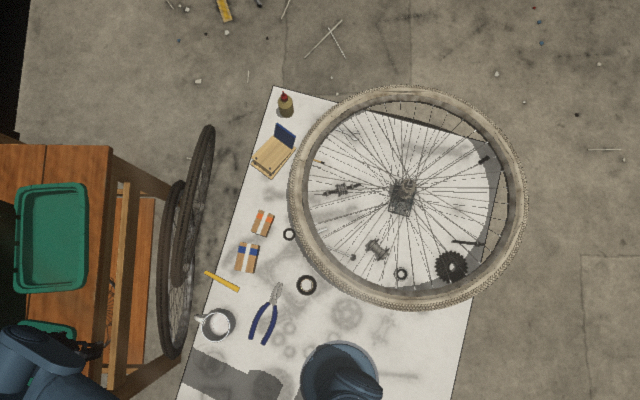

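The side view shows the rack around (248,262), the small carton at (343,274) and the large one at (393,290). In the top view they are at (273,152), (262,222) and (247,257). I'll enlarge both areas to pick corners.

Run:
```python
import cv2
a=cv2.imread("pics/side0.png");b=cv2.imread("pics/top0.png")
cv2.imwrite("pics/s1.png",cv2.resize(a[210:320,200:425],(787,385),interpolation=cv2.INTER_CUBIC)) #3.5
cv2.imwrite("pics/t1.png",cv2.resize(b[118:278,225:305],None,fx=3.5,fy=3.5,interpolation=cv2.INTER_CUBIC))
```

```text
(no output)
```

View pics/s1.png

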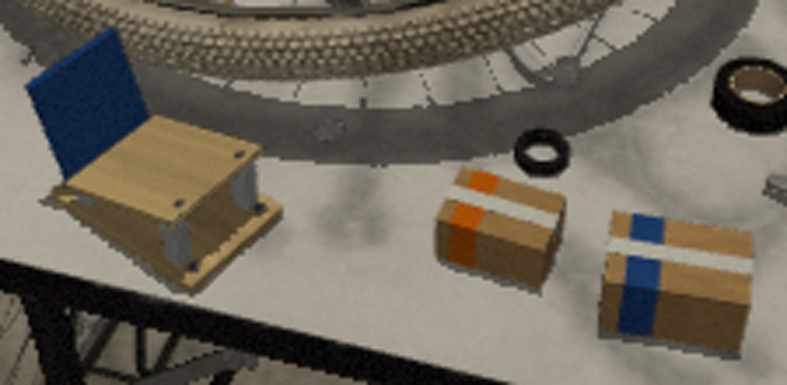

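View pics/t1.png

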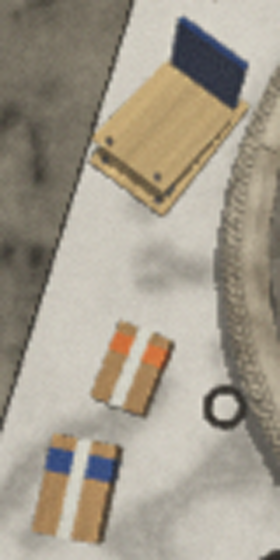

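Enlarged, all corners are visible. Next I'll fit carton poses by silhouette in both views, fit the rack by corner picks, and check with an overlay.

```bash
cat > h.py <<'E'
import numpy as np,cv2
from plant import ctrl
from scipy.optimize import least_squares,minimize
from scipy.spatial.transform import Rotation as R
cam={n:ctrl.camera_model(n) for n in("side","top")}
def proj(n,P):
    m=cam[n];P=np.atleast_2d(P)@m["camera_from_world"][:3,:3].T+m["camera_from_world"][:3,3]
    q=P@m["mtx"].T;return q[:,:2]/q[:,2:]
T=.31
def rackR(yaw): # deck axes as columns
    h=np.array([np.cos(yaw),np.sin(yaw),0]);z=np.array([0,0,1.])
    X=np.cos(T)*h-np.sin(T)*z;Z=np.sin(T)*h+np.cos(T)*z
    return np.c_[X,np.cross(Z,X),Z]
def box(c,Rm,d):
    s=np.array([[i,j,k] for i in(-.5,.5) for j in(-.5,.5) for k in(-.5,.5)])
    return c+(s*d)@Rm.T
EDG=[(a,b) for a in range(8) for b in range(a) if bin(a^b).count("1")==1]
def draw(im,n,P,o,f,col):
    q=(proj(n,P)-o+.5)*f-.5
    for a,b in EDG: cv2.line(im,*[tuple(int(v) for v in np.round(q[i]*16)) for i in(a,b)],col,1,cv2.LINE_AA,4)
E
cat > fit.py <<'E'
from h import *
im={n:cv2.imread(f"pics/{n}0.png") for n in cam}
o={"side":np.array([200,210.]),"top":np.array([225,118.])}
pk={"side":{(0,36,70):(28,84),(0,-36,70):(112,29),(-104,40,0):(178,221),(-104,-40,0):(261,150),(0,-36,0):(152,115)},
"top":{(0,36,70):(182,20),(0,-36,70):(247,64),(-104,40,0):(93,138),(-104,-40,0):(162,191)}}
def res(p):
    r=[]
    for n in pk:
        P=np.array([0,0,26])+np.array(list(pk[n]),float)@rackR(p[2]).T+[p[0],p[1],0]
        r.append(proj(n,P)-((np.array(list(pk[n].values()))+.5)/3.5-.5+o[n]))
    return np.vstack(r).ravel()
s=least_squares(res,[750,200,-.6],loss="soft_l1");rk=s.x
print("rack origin",rk,"res",np.round(s.fun.reshape(-1,2),2).tolist())
out={}
def mask(n,seed):
    hsv=cv2.cvtColor(im[n],cv2.COLOR_BGR2HSV)
    m=((hsv[...,1]>70)).astype(np.uint8)
    m=cv2.morphologyEx(m,cv2.MORPH_CLOSE,np.ones((7,7)))
    _,l=cv2.connectedComponents(m); m=(l==l[seed[1],seed[0]]).astype(np.uint8)
    pts=cv2.findNonZero(m);mm=np.zeros_like(m);cv2.fillConvexPoly(mm,cv2.convexHull(pts),1)
    return mm.astype(float)
F=8
for k,d,sd in(("L",(84,56,44),{"side":(396,292),"top":(242,264)}),("S",(70,48,36),{"side":(346,280),"top":(256,232)})):
    M={n:mask(n,sd[n]) for n in cam}
    print(k,{n:M[n].sum() for n in M})
    def cost(p):
        P=box(np.array([p[0],p[1],d[2]/2]),R.from_euler("z",p[2]/50).as_matrix(),d);c=0
        for n in cam:
            x,y=(np.array(sd[n])-25)
            q=(proj(n,P)-[x,y]+.5)*F-.5
            big=np.zeros((50*F,50*F),np.float32)
            cv2.fillConvexPoly(big,np.round(cv2.convexHull(q.astype(np.float32))*16).astype(np.int32),1.,shift=4)
            c+=np.abs(cv2.resize(big,(50,50),interpolation=cv2.INTER_AREA)-M[n][y:y+50,x:x+50]).sum()
        return c
    def back(n,uv,h):
        m=cam[n];C=m["camera_from_world"];A=C[:3,:3];v=A.T@np.linalg.solve(m["mtx"],[*uv,1]);c=-A.T@C[:3,3]
        return c+v*(h-c[2])/v[2]
    my,mx=np.nonzero(M["top"]);c0=back("top",(mx.mean(),my.mean()),d[2]/2)
    best=min((minimize(cost,[c0[0],c0[1],y*50],method="Nelder-Mead",options=dict(initial_simplex=np.array([c0[0],c0[1],y*50])+np.array([[0,0,0],[6,0,0],[0,6,0],[0,0,8]]))) for y in(-.4,-.2,0,.2)),key=lambda r:r.fun)
    out[k]=np.array([best.x[0],best.x[1],best.x[2]/50]);print(k,out[k],best.fun)
np.savez("fit.npz",rack=rk,**out)
tiles=[]
f=5
for n,(w,h) in(("side",(225,110)),("top",(80,160))): pass
def tile(n,x,y,w,h,f):
    t=cv2.resize(im[n][y:y+h,x:x+w],None,fx=f,fy=f,interpolation=cv2.INTER_CUBIC);oo=np.array([x,y])
    for k,d in(("L",(84,56,44)),("S",(70,48,36))):
        p=out[k];draw(t,n,box(np.array([p[0],p[1],d[2]/2]),R.from_euler("z",p[2]).as_matrix(),d),oo,f,(0,255,0))
    A=rackR(rk[2]);O=np.array([rk[0],rk[1],26])
    draw(t,n,box(O+A@[-52,0,0],A,(104,80,.1)),oo,f,(0,0,255));draw(t,n,box(O+A@[4,0,35],A,(8,72,70)),oo,f,(0,255,255))
    return t
a=tile("side",205,212,80,85,5);b=tile("side",318,250,104,66,4);c=tile("top",248,118,52,62,6);e=tile("top",228,200,55,80,4)
W=np.zeros((600,800,3),np.uint8)
W[:a.shape[0]//1,:a.shape[1]]=a[:425];W[0:c.shape[0],410:410+c.shape[1]]=c
cv2.imwrite("pics/ov1.png",W[:430])
W[:]=0;W[:b.shape[0],:b.shape[1]]=b;W[:e.shape[0],430:430+e.shape[1]]=e;cv2.imwrite("pics/ov2.png",W[:330])
E
python3 fit.py
```

```text
rack origin [ 7.10947440e+02  1.84279692e+02 -6.30275380e-01] res [[0.17, 0.32], [0.96, -0.9], [-2.56, -0.71], [0.03, -2.09], [-0.77, 0.06], [-1.64, -0.07], [-0.94, 1.52], [-0.69, -0.14], [0.56, 0.38]]
L {'side': np.float64(1478.0), 'top': np.float64(606.0)}
L [ 3.54661911e+02  2.80852306e+02 -1.76828953e-01] 71.140625
S {'side': np.float64(1248.0), 'top': np.float64(414.0)}
S [ 4.57235591e+02  2.37544406e+02 -3.31889298e-01] 250.484375
```

View pics/ov1.png

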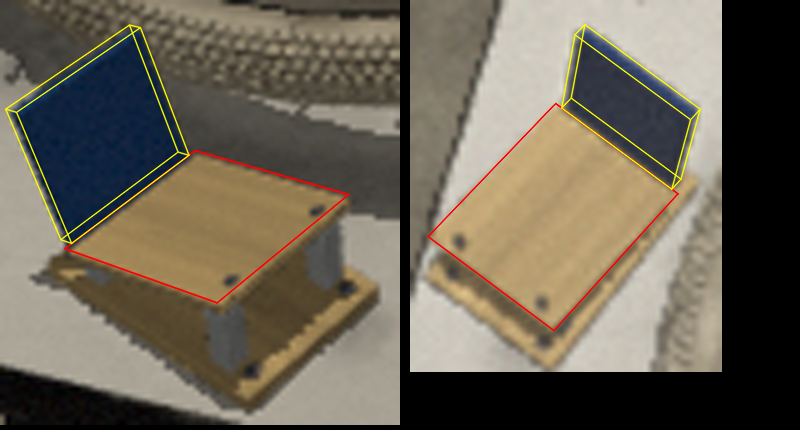

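View pics/ov2.png

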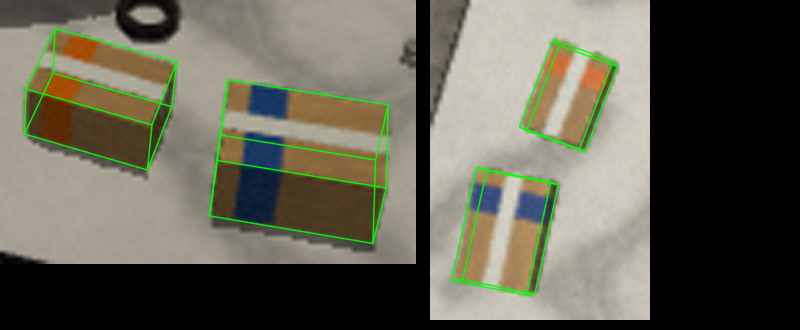

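The overlays show carton boxes within a pixel. The rack is off by about 1–2 px, with its near front corner at about (228,303) in the left tile, so I'll refine it on image gradients.

```bash
cat > ref.py <<'E'
from h import *
from scipy.ndimage import map_coordinates
f=np.load("fit.npz")
G={}
for n in cam:
    g=cv2.GaussianBlur(cv2.imread(f"pics/{n}0.png").astype(np.float32),(0,0),.7)
    G[n]=[np.stack([cv2.Sobel(g[...,c],cv2.CV_32F,*a,ksize=3) for c in range(3)],-1) for a in((1,0),(0,1))]
def score(n,E):
    t=0
    for a,b in E:
        q=proj(n,np.linspace(a,b,60)[4:-4]);d=q[-1]-q[0];nn=np.array([-d[1],d[0]])/np.hypot(*d)
        g=sum(nn[i]*np.stack([map_coordinates(G[n][i][...,c],q[:,::-1].T,order=1) for c in range(3)],-1) for i in(0,1))
        t+=np.linalg.norm(np.clip(g,-150,150),axis=1).sum()
    return t
dk=lambda p:lambda *v:np.array([p[0],p[1],26])+rackR(p[2]/50)@np.array(v,float)
def edges(n,p):
    D=dk(p);e=[(D(-104,40,0),D(0,40,0)),(D(-104,-40,0),D(-104,40,0)),(D(0,-36,0),D(0,36,0))]
    e+=[(D(0,-36,70),D(0,36,70)),(D(0,36,0),D(0,36,70))]
    if n=="side": e+=[(D(0,-36,0),D(0,-36,70))]
    if n=="side": e+=[(D(-104,-40,0),D(0,-40,0))]
    return e
def bfit(ns):
    c=lambda p:-sum(score(n,edges(n,p)) for n in ns)
    best=None
    for dx in(-4,0,4):
        for dy in(-4,0,4):
            for dw in(-2,0,2):
                p0=np.array([f["rack"][0]+dx,f["rack"][1]+dy,f["rack"][2]*50+dw])
                r=minimize(c,p0,method="Nelder-Mead",options=dict(initial_simplex=p0+np.array([[0,0,0],[2,0,0],[0,2,0],[0,0,1.]])))
                if best is None or r.fun<best.fun:best=r
    return best.x/[1,1,50],best.fun
for ns in(["side"],["top"],["side","top"]):print(ns,*bfit(ns))
x,_=bfit(["side","top"])
def bx(k,d,n,p):
    P=box(np.array([p[0],p[1],d[2]/2]),R.from_euler("z",p[2]/50).as_matrix(),d)
    # top face edges + vertical silhouettes by top camera / side
    return [(P[a],P[b]) for a,b in EDG if (a&1 and b&1)]+([(P[2],P[6]),(P[2],P[3]),(P[6],P[7])] if n=="side" else [])
o={}
for k,d in(("L",(84,56,44)),("S",(70,48,36))):
    for ns in(["side"],["top"],["side","top"]):
        p0=f[k]*[1,1,50]
        r=min((minimize(lambda p:-sum(score(n,bx(k,d,n,p)) for n in ns),p0+np.array([i,j,0]),method="Nelder-Mead") for i in(-2,0,2) for j in(-2,0,2)),key=lambda r:r.fun)
        o[k]=r.x/[1,1,50];print(k,ns,o[k])
np.savez("fit2.npz",rack=x,**o)
E
python3 ref.py
```

```text
['side'] [ 7.09903055e+02  1.86696125e+02 -6.27193453e-01] -76382.35564552987
['top'] [ 7.11689734e+02  1.83306920e+02 -6.33933517e-01] -59754.9072259001
['side', 'top'] [ 7.11943962e+02  1.84133559e+02 -6.40855317e-01] -131733.10816964766
L ['side'] [ 3.54880652e+02  2.82424416e+02 -1.95398347e-01]
L ['top'] [ 3.55316036e+02  2.80883181e+02 -1.52906917e-01]
L ['side', 'top'] [ 3.55146397e+02  2.81431937e+02 -1.73039021e-01]
S ['side'] [ 4.56914342e+02  2.40212336e+02 -3.08251091e-01]
S ['top'] [ 4.57111921e+02  2.33331389e+02 -3.48058956e-01]
S ['side', 'top'] [ 4.57644125e+02  2.39692435e+02 -3.33317053e-01]
```

Run:
```python
from h import *
A=rackR(-.634);O=np.array([711.2,184.8,26])
m=cam["top"];C=m["camera_from_world"];B=C[:3,:3];c=-B.T@C[:3,3]
print("cam",c)
for uv in((290.5,166),(299.7,151),(287,178),(287,192)):
    v=B.T@np.linalg.solve(m["mtx"],[*uv,1])
    for h in(60,80):
        P=c+v*(h-c[2])/v[2];print(uv,P.round(),(A.T@(P-O)).round())
for p in((355,281),(457.2,238.5)):print("carton",(A.T@(np.array([*p,20])-O)).round())
Q=ctrl.state();M=R.from_quat(np.roll(Q["tcp_rot"],-1)).as_matrix();print(M.round(3))
# target tool orientation: z=-deckz, y=+-decky
```

```text
cam [ 337.24471666   74.28863982 1318.99320754]
(290.5, 166) [628. 154.  60.] [-57. -74.  18.]
(290.5, 166) [623. 152.  80.] [-66. -78.  36.]
(299.7, 151) [675. 127.  60.] [ -6. -68.  34.]
(299.7, 151) [669. 126.  80.] [-15. -72.  52.]
(287, 178) [591. 163.  60.] [-90. -88.   7.]
(287, 178) [587. 162.  80.] [-99. -92.  25.]
(287, 192) [549. 162.  60.] [-122. -114.   -3.]
(287, 192) [545. 161.  80.] [-130. -118.   15.]
carton [-326. -133. -111.]
carton [-223. -107.  -78.]
[[-0.973  0.229 -0.001]
 [ 0.229  0.973 -0.002]
 [ 0.    -0.002 -1.   ]]
```

```bash
cat > go.py <<'E'
from h import *
import sys
rack=np.array([711.2,184.8,26]);DR=rackR(-.634)
if __import__("os").path.exists("rack.npy"): rack=np.load("rack.npy")
def tool(D): return np.c_[-D[:,0],D[:,1],-D[:,2]]
CAR={"L":(355,281.,-.175),"S":(457.2,238.5,-.333)}
def to(Rt,g): # grasp point g, tool rotation Rt
    s=ctrl.state();M=R.from_quat(np.roll(s["tcp_rot"],-1)).as_matrix()
    d=M.T@(g-155*Rt[:,2]-s["eef_pos"])/50
    r=R.from_matrix(M.T@Rt).as_rotvec()/np.radians(8)
    print("t",round(s["clock"],2),"shift",d.round(3),"after-turn",(Rt.T@M@d).round(3),"turn",r.round(3),"F",s["wrist_force"].round(1),"w",round(s["gripper_width"],3),"gf",round(s["grip_force"],1))
def car(k,z):
    p=CAR[k];to(tool(R.from_euler("z",p[2]).as_matrix()),np.array([p[0],p[1],z]))
def deck(x,y,z): to(tool(DR),rack+DR@np.array([x,y,z],float))
a=sys.argv[1:]
if a:
    (deck(*map(float,a[1:])) if a[0]=="D" else car(a[0],float(a[1])))
E
python3 go.py L 130; python3 go.py D -52 0 130
```

```text
t 0.1 shift [-5.628 -5.896  2.382] after-turn [-5.289 -6.205  2.373] turn [-0.013 -0.003 -0.4  ] F [-0.1 -0.2  0.3] w 1.0 gf 0.0
t 0.1 shift [-13.691  -6.434   1.815] after-turn [-14.949  -0.55   -2.891] turn [-0.46   2.19   2.862] F [-0.1 -0.2  0.3] w 1.0 gf 0.0
```

Call:
{"op": "carry_out", "data": {"targets": [{"dx": -0.56,"dy": -0.59,"dz": 0.0},{"dx": -0.56,"dy": -0.59,"dz": 0.0},{"dx": -0.56,"dy": -0.59,"dz": 0.1},{"dx": -0.56,"dy": -0.59,"dz": 0.2},{"dx": -0.56,"dy": -0.59,"dz": 0.3}], "squeeze": 50}}

```text
schema error: expected keys ax, ay, az, dx, dy, dz, fingers
```

Call:
{"op": "carry_out", "data": {"targets": [{"dx": -0.56,"dy": -0.59,"dz": 0.3},{"dx": -0.56,"dy": -0.59,"dz": 0.3},{"dx": -0.56,"dy": -0.59,"dz": 0.3},{"dx": -0.56,"dy": -0.59,"dz": 0.3},{"az": -0.4}]}}

```text
schema error: expected keys ax, ay, az, dx, dy, dz, fingers
```

```bash
python3 go.py L 130; python3 go.py L 30
```

```text
t 0.1 shift [-5.628 -5.896  2.382] after-turn [-5.289 -6.205  2.373] turn [-0.013 -0.003 -0.4  ] F [-0.1 -0.2  0.3] w 1.0 gf 0.0
t 0.1 shift [-5.629 -5.893  4.382] after-turn [-5.289 -6.205  4.373] turn [-0.013 -0.003 -0.4  ] F [-0.1 -0.2  0.3] w 1.0 gf 0.0
```

All keys are needed.

Call:
{"op": "carry_out", "data": {"targets": [{"ax": 0,"ay": 0,"az": 0,"dx": -0.56,"dy": -0.59,"dz": 0,"fingers": 0},{"ax": 0,"ay": 0,"az": 0,"dx": -0.56,"dy": -0.59,"dz": 0,"fingers": 0},{"ax": 0,"ay": 0,"az": 0,"dx": -0.56,"dy": -0.59,"dz": 0.1,"fingers": 0},{"ax": 0,"ay": 0,"az": 0,"dx": -0.56,"dy": -0.59,"dz": 0.2,"fingers": 0},{"ax": 0,"ay": 0,"az": 0,"dx": -0.56,"dy": -0.59,"dz": 0.3,"fingers": 0}], "squeeze": 50}}

```text
clock: 0.6
eef_pos: [251.8, 455.8, 374.8]
tcp_rot: [0.0, 0.115, 0.993, 0.001]
wrist_force: [0.2, -0.3, 0.8]
gripper_width: 1.001
grip_force: 0.0
```

Call:
{"op": "carry_out", "data": {"targets": [{"ax": 0,"ay": 0,"az": 0,"dx": -0.56,"dy": -0.59,"dz": 0.3,"fingers": 0},{"ax": 0,"ay": 0,"az": 0,"dx": -0.56,"dy": -0.59,"dz": 0.3,"fingers": 0},{"ax": 0,"ay": 0,"az": 0,"dx": -0.56,"dy": -0.59,"dz": 0.3,"fingers": 0},{"ax": 0,"ay": 0,"az": 0,"dx": -0.56,"dy": -0.59,"dz": 0.3,"fingers": 0},{"ax": 0,"ay": 0,"az": -0.4,"dx": -0.56,"dy": -0.59,"dz": 0.3,"fingers": 0}]}}

```text
clock: 1.1
eef_pos: [354.1, 280.0, 299.0]
tcp_rot: [-0.0, 0.087, 0.996, -0.0]
wrist_force: [1.4, 0.5, -0.4]
gripper_width: 1.003
grip_force: 0.0
```

```bash
python3 go.py L 130; python3 go.py L 30
```

```text
t 1.1 shift [-0.015  0.023  0.279] after-turn [-0.015  0.023  0.279] turn [-0.    -0.     0.012] F [ 1.4  0.5 -0.4] w 1.003 gf 0.0
t 1.1 shift [-0.015  0.023  2.279] after-turn [-0.015  0.023  2.279] turn [-0.    -0.     0.012] F [ 1.4  0.5 -0.4] w 1.003 gf 0.0
```

Call:
{"op": "carry_out", "data": {"targets": [{"ax": 0,"ay": 0,"az": 0,"dx": -0.01,"dy": 0.02,"dz": 0.6,"fingers": 0},{"ax": 0,"ay": 0,"az": 0,"dx": 0,"dy": 0,"dz": 0.6,"fingers": 0},{"ax": 0,"ay": 0,"az": 0,"dx": 0,"dy": 0,"dz": 0.6,"fingers": 0},{"ax": 0,"ay": 0,"az": 0,"dx": 0,"dy": 0,"dz": 0.48,"fingers": 0},{"ax": 0,"ay": 0,"az": 0,"dx": 0,"dy": 0,"dz": 0,"fingers": 100}]}}

```text
clock: 1.6
eef_pos: [352.7, 281.5, 182.5]
tcp_rot: [-0.004, 0.088, 0.996, -0.002]
wrist_force: [0.4, -0.8, -0.1]
gripper_width: 0.857
grip_force: 0.0
```

Call:
{"op": "carry_out", "data": {"targets": [{"ax": 0,"ay": 0,"az": 0,"dx": 0,"dy": 0,"dz": 0,"fingers": 255},{"ax": 0,"ay": 0,"az": 0,"dx": 0,"dy": 0,"dz": 0,"fingers": 255},{"ax": 0,"ay": 0,"az": 0,"dx": 0,"dy": 0,"dz": 0,"fingers": 255},{"ax": 0,"ay": 0,"az": 0,"dx": 0,"dy": 0,"dz": 0,"fingers": 255},{"ax": 0,"ay": 0,"az": 0,"dx": 0,"dy": 0,"dz": 0,"fingers": 255}]}}

```text
clock: 2.1
eef_pos: [354.7, 282.6, 186.5]
tcp_rot: [0.001, 0.087, 0.996, 0.0]
wrist_force: [-0.5, -0.2, 2.5]
gripper_width: 0.65
grip_force: 56.0
```

```bash
python3 go.py L 30
```

```text
t 2.1 shift [-0.011 -0.031  0.03 ] after-turn [-0.011 -0.031  0.03 ] turn [0.006 0.008 0.001] F [-0.5 -0.2  2.5] w 0.65 gf 56.0
```

Call:
{"op": "carry_out", "data": {"targets": [{"ax": 0,"ay": 0,"az": 0,"dx": 0,"dy": 0,"dz": -0.3,"fingers": 255},{"ax": 0,"ay": 0,"az": 0,"dx": 0,"dy": 0,"dz": -0.7,"fingers": 255},{"ax": 0,"ay": 0,"az": 0,"dx": 0,"dy": 0,"dz": -0.8,"fingers": 255},{"ax": 0,"ay": 0,"az": 0,"dx": 0,"dy": 0,"dz": -0.8,"fingers": 255},{"ax": 0,"ay": 0,"az": 0,"dx": 0,"dy": 0,"dz": -0.4,"fingers": 255}]}}

```text
clock: 2.6
eef_pos: [354.9, 282.8, 339.6]
tcp_rot: [0.003, 0.087, 0.996, 0.001]
wrist_force: [0.5, 0.3, -1.2]
gripper_width: 0.645
grip_force: 55.6
```

```bash
python3 go.py D -60 0 110
```

```text
t 2.6 shift [-7.778 -0.903  0.893] after-turn [-7.285  2.643 -1.433] turn [-0.478  2.21   3.268] F [ 0.5  0.3 -1.2] w 0.645 gf 55.6
```

Call:
{"op": "carry_out", "data": {"targets": [{"ax": 0,"ay": 0,"az": 0,"dx": -0.7,"dy": -0.09,"dz": 0,"fingers": 255},{"ax": 0,"ay": 0,"az": 0,"dx": -0.8,"dy": -0.09,"dz": 0,"fingers": 255},{"ax": 0,"ay": 0,"az": 0,"dx": -0.8,"dy": -0.09,"dz": 0,"fingers": 255},{"ax": 0,"ay": 0,"az": 0,"dx": -0.8,"dy": -0.09,"dz": 0,"fingers": 255},{"ax": 0,"ay": 0,"az": 0,"dx": -0.8,"dy": -0.09,"dz": 0,"fingers": 255}]}}

```text
clock: 3.1
eef_pos: [543.8, 225.7, 335.4]
tcp_rot: [-0.0, 0.087, 0.996, -0.0]
wrist_force: [0.3, 0.7, -1.5]
gripper_width: 0.645
grip_force: 55.6
```

Call:
{"op": "carry_out", "data": {"targets": [{"ax": 0,"ay": 0,"az": 0,"dx": -0.8,"dy": -0.09,"dz": 0,"fingers": 255},{"ax": 0,"ay": 0,"az": 0,"dx": -0.8,"dy": -0.09,"dz": 0,"fingers": 255},{"ax": 0,"ay": 0,"az": 0,"dx": -0.8,"dy": -0.09,"dz": 0,"fingers": 255},{"ax": 0,"ay": 0,"az": 0,"dx": -0.8,"dy": -0.09,"dz": 0,"fingers": 255},{"ax": 0,"ay": 0,"az": 0,"dx": -0.6,"dy": -0.09,"dz": 0,"fingers": 255}]}}

```text
clock: 3.6
eef_pos: [727.5, 170.1, 335.0]
tcp_rot: [-0.0, 0.088, 0.996, -0.0]
wrist_force: [0.6, -0.8, -2.0]
gripper_width: 0.646
grip_force: 55.6
```

Call:
{"op": "carry_out", "data": {"targets": [{"ax": -0.1,"ay": 0.44,"az": 0.65,"dx": 0,"dy": 0,"dz": 0,"fingers": 255},{"ax": -0.1,"ay": 0.44,"az": 0.65,"dx": 0,"dy": 0,"dz": 0,"fingers": 255},{"ax": -0.1,"ay": 0.44,"az": 0.65,"dx": 0,"dy": 0,"dz": 0,"fingers": 255},{"ax": -0.1,"ay": 0.44,"az": 0.65,"dx": 0,"dy": 0,"dz": 0,"fingers": 255},{"ax": -0.1,"ay": 0.44,"az": 0.65,"dx": 0,"dy": 0,"dz": 0,"fingers": 255}]}}

```text
clock: 4.1
eef_pos: [725.6, 171.1, 335.0]
tcp_rot: [-0.15, 0.309, 0.938, 0.048]
wrist_force: [-0.3, -0.1, -2.4]
gripper_width: 0.648
grip_force: 55.4
```

```bash
python3 go.py D -60 0 110; python3 go.py D -60 0 34
```

```text
t 4.1 shift [-0.313  0.052  0.705] after-turn [-0.309  0.049  0.707] turn [-0.017 -0.037 -0.019] F [-0.3 -0.1 -2.4] w 0.648 gf 55.4
t 4.1 shift [-0.321  0.055  2.225] after-turn [-0.309  0.049  2.227] turn [-0.017 -0.037 -0.019] F [-0.3 -0.1 -2.4] w 0.648 gf 55.4
```

Call:
{"op": "carry_out", "data": {"targets": [{"ax": -0.02,"ay": -0.04,"az": -0.02,"dx": -0.1,"dy": 0.05,"dz": 0.4,"fingers": 255},{"ax": 0,"ay": 0,"az": 0,"dx": -0.1,"dy": 0,"dz": 0.6,"fingers": 255},{"ax": 0,"ay": 0,"az": 0,"dx": -0.1,"dy": 0,"dz": 0.6,"fingers": 255},{"ax": 0,"ay": 0,"az": 0,"dx": 0,"dy": 0,"dz": 0.4,"fingers": 255},{"ax": 0,"ay": 0,"az": 0,"dx": 0,"dy": 0,"dz": 0,"fingers": 255}]}}

```text
clock: 4.6
eef_pos: [712.3, 182.9, 230.8]
tcp_rot: [-0.149, 0.306, 0.939, 0.046]
wrist_force: [-0.2, 0.1, -3.3]
gripper_width: 0.649
grip_force: 55.4
```

```bash
python3 go.py D -60 0 34
python3 - <<'E'
from h import *
a=ctrl.get_image("side")[212:297,205:285];b=ctrl.get_image("top")[118:180,248:300]
W=np.zeros((430,800,3),np.uint8)
a=cv2.resize(a,None,fx=5,fy=5,interpolation=cv2.INTER_CUBIC);b=cv2.resize(b,None,fx=6,fy=6,interpolation=cv2.INTER_CUBIC)
W[:425,:400]=a;W[:b.shape[0],410:410+b.shape[1]]=b;cv2.imwrite("pics/p1.png",W)
E
```

```text
t 4.6 shift [-0.013  0.018  0.132] after-turn [-0.012  0.017  0.133] turn [-0.036 -0.022  0.021] F [-0.2  0.1 -3.3] w 0.649 gf 55.4
```

View pics/p1.png

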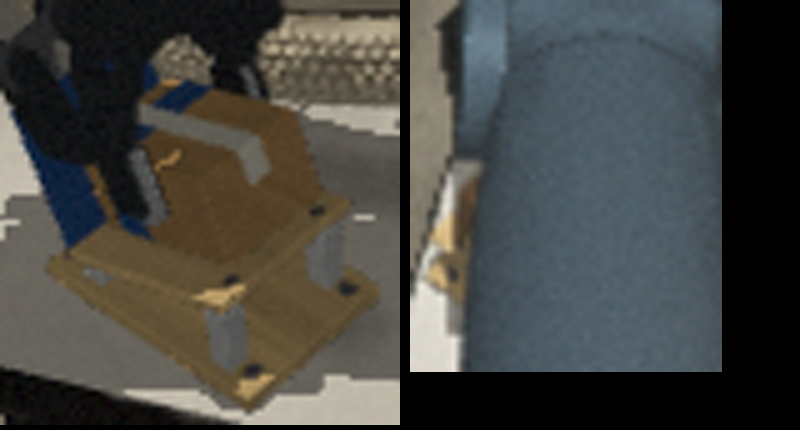

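The carton hangs square just above the deck, its near end face around (240,200) with the deck's front corners at (228,300) and (350,205). I'll lower it slowly and watch the force.

Call:
{"op": "carry_out", "data": {"targets": [{"ax": 0,"ay": 0,"az": 0,"dx": 0,"dy": 0.01,"dz": 0.05,"fingers": 255},{"ax": 0,"ay": 0,"az": 0,"dx": 0,"dy": 0,"dz": 0.04,"fingers": 255},{"ax": 0,"ay": 0,"az": 0,"dx": 0,"dy": 0,"dz": 0.03,"fingers": 255},{"ax": 0,"ay": 0,"az": 0,"dx": 0,"dy": 0,"dz": 0.02,"fingers": 255},{"ax": 0,"ay": 0,"az": 0,"dx": 0,"dy": 0,"dz": 0,"fingers": 255}]}}

```text
clock: 5.2
eef_pos: [712.9, 184.3, 229.2]
tcp_rot: [-0.145, 0.306, 0.94, 0.048]
wrist_force: [0.4, 0.2, -1.9]
gripper_width: 0.646
grip_force: 55.4
```

```bash
python3 go.py D -60 0 34
```

```text
t 5.2 shift [-0.007 -0.013  0.1  ] after-turn [-0.008 -0.013  0.1  ] turn [0.005 0.024 0.029] F [ 0.4  0.2 -1.9] w 0.646 gf 55.4
```

Call:
{"op": "carry_out", "data": {"targets": [{"ax": 0,"ay": 0,"az": 0,"dx": 0,"dy": 0,"dz": 0.04,"fingers": 255},{"ax": 0,"ay": 0,"az": 0,"dx": 0,"dy": 0,"dz": 0.04,"fingers": 255},{"ax": 0,"ay": 0,"az": 0,"dx": 0,"dy": 0,"dz": 0.02,"fingers": 255},{"ax": 0,"ay": 0,"az": 0,"dx": 0,"dy": 0,"dz": 0,"fingers": 255},{"ax": 0,"ay": 0,"az": 0,"dx": 0,"dy": 0,"dz": 0,"fingers": 255}]}}

```text
clock: 5.7
eef_pos: [711.7, 185.2, 224.3]
tcp_rot: [-0.145, 0.306, 0.94, 0.048]
wrist_force: [-0.4, 0.4, -1.9]
gripper_width: 0.646
grip_force: 55.4
```

```bash
python3 go.py D -60 0 34
```

```text
t 5.7 shift [-0.007 -0.013 -0.001] after-turn [-0.007 -0.013 -0.001] turn [0.005 0.023 0.028] F [-0.4  0.4 -1.9] w 0.646 gf 55.4
```

Call:
{"op": "carry_out", "data": {"targets": [{"ax": 0,"ay": 0.02,"az": 0.03,"dx": 0,"dy": -0.01,"dz": 0.03,"fingers": 255},{"ax": 0,"ay": 0,"az": 0,"dx": 0,"dy": 0,"dz": 0.02,"fingers": 255},{"ax": 0,"ay": 0,"az": 0,"dx": 0,"dy": 0,"dz": 0,"fingers": 255},{"ax": 0,"ay": 0,"az": 0,"dx": 0,"dy": 0,"dz": 0,"fingers": 255}]}}

```text
clock: 6.1
eef_pos: [710.9, 185.2, 222.2]
tcp_rot: [-0.146, 0.308, 0.939, 0.048]
wrist_force: [0.3, 0.1, -0.7]
gripper_width: 0.647
grip_force: 55.5
```

```bash
python3 go.py D -60 0 34
```

```text
t 6.1 shift [-0.006 -0.003 -0.047] after-turn [-0.006 -0.003 -0.047] turn [ 0.006  0.005 -0.001] F [ 0.3  0.1 -0.7] w 0.647 gf 55.5
```

Call:
{"op": "carry_out", "data": {"targets": [{"ax": 0,"ay": 0,"az": 0,"dx": -0.1,"dy": 0,"dz": 0,"fingers": 255},{"ax": 0,"ay": 0,"az": 0,"dx": -0.1,"dy": 0,"dz": 0,"fingers": 255},{"ax": 0,"ay": 0,"az": 0,"dx": -0.08,"dy": 0,"dz": 0,"fingers": 255},{"ax": 0,"ay": 0,"az": 0,"dx": 0,"dy": 0,"dz": 0,"fingers": 255},{"ax": 0,"ay": 0,"az": 0,"dx": 0,"dy": 0,"dz": 0,"fingers": 255}]}}

```text
clock: 6.6
eef_pos: [721.9, 177.0, 217.8]
tcp_rot: [-0.146, 0.308, 0.939, 0.048]
wrist_force: [1.8, -0.8, -1.0]
gripper_width: 0.651
grip_force: 55.7
```

```bash
python3 go.py D -42 0 31.5
```

```text
t 6.6 shift [-0.078 -0.001  0.003] after-turn [-0.078 -0.001  0.003] turn [ 0.007  0.01  -0.004] F [ 1.8 -0.8 -1. ] w 0.651 gf 55.7
```

Call:
{"op": "carry_out", "data": {"targets": [{"ax": 0,"ay": 0,"az": 0,"dx": -0.04,"dy": 0,"dz": 0,"fingers": 255},{"ax": 0,"ay": 0,"az": 0,"dx": -0.03,"dy": 0,"dz": 0,"fingers": 255},{"ax": 0,"ay": 0,"az": 0,"dx": 0,"dy": 0,"dz": 0,"fingers": 255},{"ax": 0,"ay": 0,"az": 0,"dx": 0,"dy": 0,"dz": 0,"fingers": 255}]}}

```text
clock: 7.0
eef_pos: [724.2, 175.6, 216.9]
tcp_rot: [-0.146, 0.308, 0.939, 0.048]
wrist_force: [-2.0, 1.5, 2.3]
gripper_width: 0.645
grip_force: 55.8
```

```bash
python3 go.py D -42 0 31.5
```

```text
t 7.0 shift [-0.021 -0.006  0.003] after-turn [-0.021 -0.006  0.003] turn [0.005 0.002 0.   ] F [-2.   1.5  2.3] w 0.645 gf 55.8
```

Call:
{"op": "carry_out", "data": {"targets": [{"ax": 0,"ay": 0,"az": 0,"dx": -0.03,"dy": 0,"dz": 0,"fingers": 255},{"ax": 0,"ay": 0,"az": 0,"dx": -0.02,"dy": 0,"dz": 0.01,"fingers": 255},{"ax": 0,"ay": 0,"az": 0,"dx": 0,"dy": 0,"dz": 0,"fingers": 255},{"ax": 0,"ay": 0,"az": 0,"dx": 0,"dy": 0,"dz": 0,"fingers": 255}]}}

```text
clock: 7.4
eef_pos: [725.1, 175.3, 216.6]
tcp_rot: [-0.149, 0.307, 0.939, 0.048]
wrist_force: [-12.0, 3.7, 9.8]
gripper_width: 0.644
grip_force: 56.5
```

```bash
python3 go.py D -42 0 31.5
```

```text
t 7.4 shift [-0.002 -0.012  0.002] after-turn [-0.002 -0.012  0.002] turn [-0.009 -0.037  0.007] F [-12.    3.7   9.8] w 0.644 gf 56.5
```

Call:
{"op": "carry_out", "data": {"targets": [{"ax": 0,"ay": 0,"az": 0,"dx": 0,"dy": 0,"dz": 0.02,"fingers": 255},{"ax": 0,"ay": 0,"az": 0,"dx": 0,"dy": 0,"dz": 0,"fingers": 255},{"ax": 0,"ay": 0,"az": 0,"dx": 0,"dy": 0,"dz": 0,"fingers": 40},{"ax": 0,"ay": 0,"az": 0,"dx": 0,"dy": 0,"dz": 0,"fingers": 40},{"ax": 0,"ay": 0,"az": 0,"dx": 0,"dy": 0,"dz": 0,"fingers": 40}]}}

```text
clock: 7.9
eef_pos: [725.9, 174.0, 214.2]
tcp_rot: [-0.146, 0.308, 0.939, 0.048]
wrist_force: [0.8, 0.6, -0.3]
gripper_width: 0.842
grip_force: 0.0
```

Call:
{"op": "carry_out", "data": {"targets": [{"ax": 0,"ay": 0,"az": 0,"dx": 0,"dy": 0,"dz": 0,"fingers": 40},{"ax": 0,"ay": 0,"az": 0,"dx": 0,"dy": 0,"dz": -0.3,"fingers": 40},{"ax": 0,"ay": 0,"az": 0,"dx": 0,"dy": 0,"dz": -0.7,"fingers": 40},{"ax": 0,"ay": 0,"az": 0,"dx": 0,"dy": 0,"dz": -0.9,"fingers": 40},{"ax": 0,"ay": 0,"az": 0,"dx": 0,"dy": 0,"dz": -0.9,"fingers": 40}]}}

```text
clock: 8.4
eef_pos: [760.5, 148.4, 350.2]
tcp_rot: [-0.146, 0.308, 0.939, 0.048]
wrist_force: [0.8, -0.3, 0.1]
gripper_width: 0.841
grip_force: 0.0
```

```bash
python3 go.py S 130
```

```text
t 8.4 shift [ 5.274 -2.145  3.052] after-turn [ 6.321 -0.28   1.303] turn [ 0.338 -2.198 -2.141] F [ 0.8 -0.3  0.1] w 0.841 gf 0.0
```

Call:
{"op": "carry_out", "data": {"targets": [{"ax": 0.085,"ay": -0.55,"az": -0.535,"dx": 0,"dy": 0,"dz": 0,"fingers": 0},{"ax": 0.085,"ay": -0.55,"az": -0.535,"dx": 0,"dy": 0,"dz": 0,"fingers": 0},{"ax": 0.085,"ay": -0.55,"az": -0.535,"dx": 0,"dy": 0,"dz": 0,"fingers": 0},{"ax": 0.085,"ay": -0.55,"az": -0.535,"dx": 0,"dy": 0,"dz": 0,"fingers": 0}]}}

```text
clock: 8.8
eef_pos: [760.4, 148.6, 349.4]
tcp_rot: [0.002, 0.164, 0.986, -0.001]
wrist_force: [0.3, -0.2, -0.5]
gripper_width: 1.001
grip_force: 0.0
```

Call:
{"op": "carry_out", "data": {"targets": [{"ax": 0,"ay": 0,"az": 0,"dx": 0.6,"dy": -0.03,"dz": 0,"fingers": 0},{"ax": 0,"ay": 0,"az": 0,"dx": 0.8,"dy": -0.03,"dz": 0,"fingers": 0},{"ax": 0,"ay": 0,"az": 0,"dx": 0.8,"dy": -0.03,"dz": 0,"fingers": 0},{"ax": 0,"ay": 0,"az": 0,"dx": 0.8,"dy": -0.03,"dz": 0.1,"fingers": 0},{"ax": 0,"ay": 0,"az": 0,"dx": 0.8,"dy": -0.03,"dz": 0.2,"fingers": 0}]}}

```text
clock: 9.3
eef_pos: [577.2, 204.1, 335.0]
tcp_rot: [0.002, 0.166, 0.986, 0.0]
wrist_force: [0.4, 0.7, -0.4]
gripper_width: 1.001
grip_force: 0.0
```

Call:
{"op": "carry_out", "data": {"targets": [{"ax": 0,"ay": 0,"az": 0,"dx": 0.8,"dy": -0.03,"dz": 0.3,"fingers": 0},{"ax": 0,"ay": 0,"az": 0,"dx": 0.8,"dy": -0.03,"dz": 0.3,"fingers": 0},{"ax": 0,"ay": 0,"az": 0,"dx": 0.6,"dy": -0.03,"dz": 0.2,"fingers": 0},{"ax": 0,"ay": 0,"az": 0,"dx": 0.3,"dy": -0.03,"dz": 0.2,"fingers": 0},{"ax": 0,"ay": 0,"az": 0,"dx": 0,"dy": 0,"dz": 0,"fingers": 0}]}}

```text
clock: 9.8
eef_pos: [456.3, 239.4, 282.2]
tcp_rot: [-0.001, 0.165, 0.986, -0.001]
wrist_force: [-0.2, 0.3, -0.7]
gripper_width: 0.995
grip_force: 0.0
```

```bash
python3 go.py S 25
python3 - <<'E'
from h import *
a=ctrl.get_image("side");b=ctrl.get_image("top");cv2.imwrite("pics/side2.png",a);cv2.imwrite("pics/top2.png",b)
W=np.zeros((430,800,3),np.uint8)
A=rackR(-.634);O=np.array([711.2,184.8,26])
def t(im,n,x,y,w,h,f,ox):
    c=cv2.resize(im[y:y+h,x:x+w],None,fx=f,fy=f,interpolation=cv2.INTER_CUBIC)
    draw(c,n,box(O+A@[-42,0,22],A,(84,56,44)),np.array([x,y]),f,(0,255,0))
    W[:c.shape[0],ox:ox+c.shape[1]]=c
t(a,"side",205,212,80,85,5,0);t(b,"top",248,118,52,62,6,410);cv2.imwrite("pics/p2.png",W)
E
```

```text
t 9.8 shift [-0.027 -0.008  2.044] after-turn [-0.023 -0.011  2.044] turn [-0.012 -0.014  0.01 ] F [-0.2  0.3 -0.7] w 0.995 gf 0.0
```

View pics/p2.png

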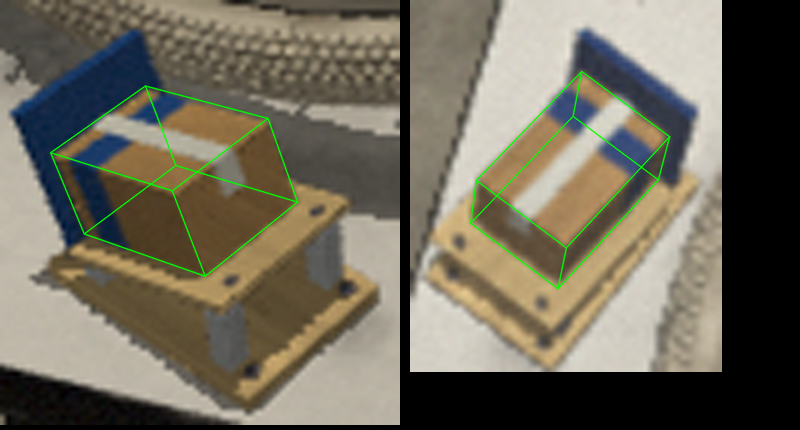

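The large carton lies where predicted (overlay within about 1 px). I'll measure its offset relative to the rack per camera while picking up the small one.

Run:
```python
from h import *
import re
src=open("ref.py").read().split("dk=lambda")[0].replace("0.png","2.png");exec(src)
RK={"side":(709.9,186.7,-.6272),"top":(711.69,183.3,-.634)}
d=np.array((84,56,44))
def E(n,p,rk,sgn=0):
    A=rackR(rk[2]);O=np.array([rk[0],rk[1],26]);D=R.from_euler("z",p[2]/50).as_matrix()
    P=O+(np.array([p[0],p[1],22])+box(np.zeros(3),D,d))@A.T
    e=[(1,5),(1,3),(3,7)] # top face -x end, near
    e=[(P[1],P[3]),(P[1],P[5]),(P[3],P[7]),(P[0],P[2])]
    e+=[(P[2],P[3])] 
    if n=="side": e+=[(P[2],P[6]),(P[0],P[1])]
    return e
G2=G
for rkset in (RK,{n:(711.2,184.8,-.634) for n in RK}):
  for ns in(["side"],["top"],["side","top"]):
    r=min((minimize(lambda p:-sum(score(n,E(n,p,rkset[n])) for n in ns),[-42+i,j,k],method="Nelder-Mead") for i in(-2,0,2) for j in(-2,0,2) for k in(-1,1)),key=lambda r:r.fun)
    print(ns,r.x/[1,1,50])
# refit rack in this image: stop top edge + front deck edge
```

```text
['side'] [-4.16420472e+01  1.11555812e+00 -3.33185873e-03]
['top'] [-4.26805621e+01  1.32783478e+00  2.60103306e-02]
['side', 'top'] [-4.18703421e+01  1.36391362e+00  5.02504707e-03]
['side'] [-4.47242389e+01  2.38070488e+00  5.05214981e-03]
['top'] [-4.12772414e+01  5.18377499e-01  2.58962709e-02]
['side', 'top'] [-4.30517334e+01  1.73861631e+00  1.09129384e-02]
```

Call:
{"op": "carry_out", "data": {"targets": [{"ax": 0,"ay": 0,"az": 0,"dx": -0.02,"dy": 0,"dz": 0.5,"fingers": 0},{"ax": 0,"ay": 0,"az": 0,"dx": 0,"dy": 0,"dz": 0.6,"fingers": 0},{"ax": 0,"ay": 0,"az": 0,"dx": 0,"dy": 0,"dz": 0.6,"fingers": 0},{"ax": 0,"ay": 0,"az": 0,"dx": 0,"dy": 0,"dz": 0.3,"fingers": 0},{"ax": 0,"ay": 0,"az": 0,"dx": 0,"dy": 0,"dz": 0,"fingers": 0}]}}

```text
clock: 10.4
eef_pos: [459.3, 238.3, 181.5]
tcp_rot: [-0.001, 0.166, 0.986, -0.001]
wrist_force: [0.3, -0.9, 0.5]
gripper_width: 0.999
grip_force: 0.0
```

```bash
python3 go.py S 25
```

```text
t 10.4 shift [ 0.041 -0.01   0.031] after-turn [ 0.041 -0.01   0.031] turn [-0.014 -0.017 -0.007] F [ 0.3 -0.9  0.5] w 0.999 gf 0.0
```

Both cameras, relative to their own rack fits, put the large carton at about +1.2 mm across and square within error. Now I'll grip the small one.

Call:
{"op": "carry_out", "data": {"targets": [{"ax": 0,"ay": 0,"az": 0,"dx": 0.04,"dy": 0,"dz": 0.01,"fingers": 100},{"ax": 0,"ay": 0,"az": 0,"dx": 0,"dy": 0,"dz": 0,"fingers": 255},{"ax": 0,"ay": 0,"az": 0,"dx": 0,"dy": 0,"dz": 0,"fingers": 255},{"ax": 0,"ay": 0,"az": 0,"dx": 0,"dy": 0,"dz": 0,"fingers": 255},{"ax": 0,"ay": 0,"az": 0,"dx": 0,"dy": 0,"dz": 0,"fingers": 255}]}}

```text
clock: 10.9
eef_pos: [458.0, 239.7, 184.1]
tcp_rot: [0.002, 0.166, 0.986, 0.0]
wrist_force: [-1.3, -1.2, 7.5]
gripper_width: 0.551
grip_force: 53.4
```

```bash
python3 go.py S 25
```

```text
t 10.9 shift [ 0.008 -0.028  0.082] after-turn [ 0.008 -0.028  0.082] turn [0.01  0.021 0.001] F [-1.3 -1.2  7.5] w 0.551 gf 53.4
```

Call:
{"op": "carry_out", "data": {"targets": [{"ax": 0,"ay": 0,"az": 0,"dx": 0,"dy": 0,"dz": -0.3,"fingers": 255},{"ax": 0,"ay": 0,"az": 0,"dx": 0,"dy": 0,"dz": -0.7,"fingers": 255},{"ax": 0,"ay": 0,"az": 0,"dx": 0,"dy": 0,"dz": -0.9,"fingers": 255},{"ax": 0,"ay": 0,"az": 0,"dx": 0,"dy": 0,"dz": -0.9,"fingers": 255},{"ax": 0,"ay": 0,"az": 0,"dx": 0,"dy": 0,"dz": -0.7,"fingers": 255}]}}

```text
clock: 11.4
eef_pos: [456.8, 239.5, 361.0]
tcp_rot: [0.001, 0.166, 0.986, 0.001]
wrist_force: [1.4, 0.0, -1.7]
gripper_width: 0.554
grip_force: 52.4
```

```bash
python3 go.py D -53 -0.6 150
```

```text
t 11.4 shift [-5.975  0.364  0.584] after-turn [-5.506  2.121 -1.168] turn [-0.32   2.221  2.142] F [ 1.4  0.  -1.7] w 0.554 gf 52.4
```

Call:
{"op": "carry_out", "data": {"targets": [{"ax": 0,"ay": 0,"az": 0,"dx": -0.6,"dy": 0.05,"dz": 0,"fingers": 255},{"ax": 0,"ay": 0,"az": 0,"dx": -0.8,"dy": 0.05,"dz": 0,"fingers": 255},{"ax": 0,"ay": 0,"az": 0,"dx": -0.8,"dy": 0.05,"dz": 0,"fingers": 255},{"ax": 0,"ay": 0,"az": 0,"dx": -0.8,"dy": 0.05,"dz": 0,"fingers": 255},{"ax": 0,"ay": 0,"az": 0,"dx": -0.8,"dy": 0.05,"dz": 0,"fingers": 255}]}}

```text
clock: 11.9
eef_pos: [641.7, 188.7, 357.9]
tcp_rot: [-0.0, 0.166, 0.986, -0.0]
wrist_force: [0.4, -1.1, -1.6]
gripper_width: 0.551
grip_force: 52.4
```

Call:
{"op": "carry_out", "data": {"targets": [{"ax": 0,"ay": 0,"az": 0,"dx": -0.8,"dy": 0.05,"dz": 0,"fingers": 255},{"ax": 0,"ay": 0,"az": 0,"dx": -0.8,"dy": 0.06,"dz": 0,"fingers": 255},{"ax": 0,"ay": 0,"az": 0,"dx": -0.57,"dy": 0,"dz": 0,"fingers": 255},{"ax": 0,"ay": 0,"az": 0,"dx": 0,"dy": 0,"dz": 0,"fingers": 255}]}}

```text
clock: 12.3
eef_pos: [747.1, 156.9, 357.2]
tcp_rot: [0.0, 0.167, 0.986, -0.0]
wrist_force: [-0.9, 0.5, -1.8]
gripper_width: 0.549
grip_force: 52.3
```

Call:
{"op": "carry_out", "data": {"targets": [{"ax": -0.08,"ay": 0.55,"az": 0.535,"dx": 0,"dy": 0,"dz": 0,"fingers": 255},{"ax": -0.08,"ay": 0.55,"az": 0.535,"dx": 0,"dy": 0,"dz": 0,"fingers": 255},{"ax": -0.08,"ay": 0.55,"az": 0.535,"dx": 0,"dy": 0,"dz": 0,"fingers": 255},{"ax": -0.08,"ay": 0.55,"az": 0.535,"dx": 0,"dy": 0,"dz": 0,"fingers": 255},{"ax": 0,"ay": 0,"az": 0,"dx": 0,"dy": 0,"dz": 0,"fingers": 255}]}}

```text
clock: 12.8
eef_pos: [744.5, 159.0, 357.5]
tcp_rot: [-0.147, 0.308, 0.939, 0.047]
wrist_force: [0.1, -0.1, -2.1]
gripper_width: 0.552
grip_force: 52.3
```

```bash
python3 go.py D -53 -0.6 79
```

```text
t 12.8 shift [-0.16   0.014  1.89 ] after-turn [-0.161  0.009  1.89 ] turn [-0.018  0.002 -0.003] F [ 0.1 -0.1 -2.1] w 0.552 gf 52.3
```

Call:
{"op": "carry_out", "data": {"targets": [{"ax": -0.02,"ay": 0,"az": 0,"dx": -0.08,"dy": 0.01,"dz": 0.4,"fingers": 255},{"ax": 0,"ay": 0,"az": 0,"dx": -0.08,"dy": 0,"dz": 0.6,"fingers": 255},{"ax": 0,"ay": 0,"az": 0,"dx": 0,"dy": 0,"dz": 0.5,"fingers": 255},{"ax": 0,"ay": 0,"az": 0,"dx": 0,"dy": 0,"dz": 0.3,"fingers": 255},{"ax": 0,"ay": 0,"az": 0,"dx": 0,"dy": 0,"dz": 0.08,"fingers": 255}]}}

```text
clock: 13.3
eef_pos: [727.2, 172.3, 263.3]
tcp_rot: [-0.147, 0.308, 0.939, 0.047]
wrist_force: [-0.7, -0.6, -2.1]
gripper_width: 0.555
grip_force: 52.3
```

Call:
{"op": "carry_out", "data": {"targets": [{"ax": 0,"ay": 0,"az": 0,"dx": 0,"dy": 0,"dz": 0,"fingers": 255},{"ax": 0,"ay": 0,"az": 0,"dx": 0,"dy": 0,"dz": 0,"fingers": 255},{"ax": 0,"ay": 0,"az": 0,"dx": 0,"dy": 0,"dz": 0,"fingers": 255}]}}

```text
clock: 13.6
eef_pos: [729.2, 171.6, 267.4]
tcp_rot: [-0.145, 0.308, 0.939, 0.049]
wrist_force: [0.4, 0.1, -1.6]
gripper_width: 0.556
grip_force: 52.3
```

```bash
python3 go.py D -53 -0.6 73
```

```text
t 13.6 shift [ 0.013 -0.012  0.174] after-turn [ 0.012 -0.012  0.174] turn [ 0.02   0.026 -0.   ] F [ 0.4  0.1 -1.6] w 0.556 gf 52.3
```

Call:
{"op": "carry_out", "data": {"targets": [{"ax": 0,"ay": 0.02,"az": 0,"dx": 0,"dy": -0.01,"dz": 0.06,"fingers": 255},{"ax": 0,"ay": 0,"az": 0,"dx": 0,"dy": 0,"dz": 0.04,"fingers": 255},{"ax": 0,"ay": 0,"az": 0,"dx": 0,"dy": 0,"dz": 0.03,"fingers": 255},{"ax": 0,"ay": 0,"az": 0,"dx": 0,"dy": 0,"dz": 0,"fingers": 255},{"ax": 0,"ay": 0,"az": 0,"dx": 0,"dy": 0,"dz": 0,"fingers": 255}]}}

```text
clock: 14.1
eef_pos: [726.7, 172.4, 259.4]
tcp_rot: [-0.147, 0.308, 0.939, 0.049]
wrist_force: [-1.1, -1.0, 0.2]
gripper_width: 0.55
grip_force: 52.4
```

```bash
python3 go.py D -53 -0.6 73
```

```text
t 14.1 shift [0.012 0.004 0.007] after-turn [0.012 0.004 0.007] turn [ 0.006 -0.011 -0.005] F [-1.1 -1.   0.2] w 0.55 gf 52.4
```

Call:
{"op": "carry_out", "data": {"targets": [{"ax": 0,"ay": 0,"az": 0,"dx": -0.1,"dy": 0,"dz": 0,"fingers": 255},{"ax": 0,"ay": 0,"az": 0,"dx": -0.1,"dy": 0,"dz": 0,"fingers": 255},{"ax": 0,"ay": 0,"az": 0,"dx": -0.08,"dy": 0,"dz": 0,"fingers": 255},{"ax": 0,"ay": 0,"az": 0,"dx": 0,"dy": 0,"dz": 0,"fingers": 255},{"ax": 0,"ay": 0,"az": 0,"dx": 0,"dy": 0,"dz": 0,"fingers": 255}]}}

```text
clock: 14.6
eef_pos: [737.7, 164.2, 254.9]
tcp_rot: [-0.147, 0.308, 0.939, 0.049]
wrist_force: [2.1, -1.3, 0.7]
gripper_width: 0.55
grip_force: 52.6
```

```bash
python3 go.py D -35 -0.6 73
```

```text
t 14.6 shift [-0.058  0.006  0.005] after-turn [-0.058  0.006  0.005] turn [ 0.009 -0.002 -0.006] F [ 2.1 -1.3  0.7] w 0.55 gf 52.6
```

Call:
{"op": "carry_out", "data": {"targets": [{"ax": 0,"ay": 0,"az": 0,"dx": -0.03,"dy": 0,"dz": 0,"fingers": 255},{"ax": 0,"ay": 0,"az": 0,"dx": -0.03,"dy": 0,"dz": 0,"fingers": 255},{"ax": 0,"ay": 0,"az": 0,"dx": 0,"dy": 0,"dz": 0,"fingers": 255},{"ax": 0,"ay": 0,"az": 0,"dx": 0,"dy": 0,"dz": 0,"fingers": 255}]}}

```text
clock: 15.0
eef_pos: [739.6, 163.0, 254.3]
tcp_rot: [-0.147, 0.308, 0.939, 0.049]
wrist_force: [-1.4, 0.7, 3.3]
gripper_width: 0.552
grip_force: 52.7
```

```bash
python3 go.py D -35 -0.6 73
```

```text
t 15.0 shift [-0.011  0.002  0.006] after-turn [-0.011  0.002  0.006] turn [ 0.007 -0.013 -0.003] F [-1.4  0.7  3.3] w 0.552 gf 52.7
```

Call:
{"op": "carry_out", "data": {"targets": [{"ax": 0,"ay": 0,"az": 0,"dx": -0.03,"dy": 0,"dz": 0,"fingers": 255},{"ax": 0,"ay": 0,"az": 0,"dx": -0.02,"dy": 0,"dz": 0.01,"fingers": 255},{"ax": 0,"ay": 0,"az": 0,"dx": 0,"dy": 0,"dz": 0,"fingers": 255},{"ax": 0,"ay": 0,"az": 0,"dx": 0,"dy": 0,"dz": 0,"fingers": 255}]}}

```text
clock: 15.4
eef_pos: [740.7, 162.6, 254.0]
tcp_rot: [-0.15, 0.308, 0.938, 0.049]
wrist_force: [-8.9, 1.8, 10.4]
gripper_width: 0.554
grip_force: 53.5
```

```bash
python3 go.py D -35 -0.6 73
```

```text
t 15.4 shift [ 0.012 -0.004  0.007] after-turn [ 0.012 -0.004  0.007] turn [-0.003 -0.047  0.004] F [-8.9  1.8 10.4] w 0.554 gf 53.5
```

Call:
{"op": "carry_out", "data": {"targets": [{"ax": 0,"ay": 0,"az": 0,"dx": -0.01,"dy": 0,"dz": 0.01,"fingers": 255},{"ax": 0,"ay": 0,"az": 0,"dx": 0,"dy": 0,"dz": 0,"fingers": 255},{"ax": 0,"ay": 0,"az": 0,"dx": 0,"dy": 0,"dz": 0,"fingers": 60},{"ax": 0,"ay": 0,"az": 0,"dx": 0,"dy": 0,"dz": 0,"fingers": 60},{"ax": 0,"ay": 0,"az": 0,"dx": 0,"dy": 0,"dz": 0,"fingers": 60}]}}

```text
clock: 15.9
eef_pos: [741.5, 161.2, 251.3]
tcp_rot: [-0.148, 0.308, 0.938, 0.048]
wrist_force: [0.7, 0.9, 0.1]
gripper_width: 0.765
grip_force: 0.0
```

Call:
{"op": "carry_out", "data": {"targets": [{"ax": 0,"ay": 0,"az": 0,"dx": 0,"dy": 0,"dz": 0,"fingers": 60},{"ax": 0,"ay": 0,"az": 0,"dx": 0,"dy": 0,"dz": -0.3,"fingers": 60},{"ax": 0,"ay": 0,"az": 0,"dx": 0,"dy": 0,"dz": -0.7,"fingers": 60},{"ax": 0,"ay": 0,"az": 0,"dx": 0,"dy": 0,"dz": -0.9,"fingers": 60},{"ax": 0,"ay": 0,"az": 0,"dx": 0,"dy": 0,"dz": -0.6,"fingers": 60}]}}

```text
clock: 16.4
eef_pos: [773.5, 137.8, 376.1]
tcp_rot: [-0.145, 0.308, 0.939, 0.05]
wrist_force: [1.4, 0.6, 1.7]
gripper_width: 0.765
grip_force: 0.0
```

Call:
{"op": "carry_out", "data": {"targets": [{"ax": 0,"ay": -0.5,"az": 0,"dx": 0.5,"dy": 0,"dz": 0,"fingers": 60},{"ax": 0,"ay": -0.5,"az": 0,"dx": 0.8,"dy": 0,"dz": 0,"fingers": 60},{"ax": 0,"ay": -0.5,"az": 0,"dx": 0.9,"dy": 0,"dz": 0,"fingers": 60},{"ax": 0,"ay": -0.5,"az": 0,"dx": 0.9,"dy": 0,"dz": 0,"fingers": 60},{"ax": 0,"ay": 0,"az": 0,"dx": 0.9,"dy": 0,"dz": 0,"fingers": 60}]}}

```text
clock: 16.9
eef_pos: [612.8, 256.0, 404.6]
tcp_rot: [-0.013, 0.312, 0.95, 0.006]
wrist_force: [0.6, 0.7, 0.6]
gripper_width: 0.765
grip_force: 0.0
```

Call:
{"op": "carry_out", "data": {"targets": [{"ax": 0,"ay": 0,"az": 0,"dx": 0.9,"dy": 0,"dz": 0,"fingers": 60},{"ax": 0,"ay": 0,"az": 0,"dx": 0.8,"dy": 0,"dz": 0,"fingers": 60},{"ax": 0,"ay": 0,"az": 0,"dx": 0.4,"dy": 0,"dz": 0,"fingers": 60},{"ax": 0,"ay": 0,"az": 0,"dx": 0,"dy": 0,"dz": 0,"fingers": 60}]}}

```text
clock: 17.3
eef_pos: [528.3, 318.8, 406.8]
tcp_rot: [-0.015, 0.311, 0.95, 0.006]
wrist_force: [0.6, 0.6, 0.5]
gripper_width: 0.765
grip_force: 0.0
```

Run:
```python
from h import *
a=ctrl.get_image("side");b=ctrl.get_image("top");cv2.imwrite("pics/side3.png",a);cv2.imwrite("pics/top3.png",b)
W=np.zeros((430,800,3),np.uint8)
A=rackR(-.634);O=np.array([711.2,184.8,26])
def t(im,n,x,y,w,h,f,ox):
    c=cv2.resize(im[y:y+h,x:x+w],None,fx=f,fy=f,interpolation=cv2.INTER_CUBIC)
    draw(c,n,box(O+A@[-35,-.6,62],A,(70,48,36)),np.array([x,y]),f,(0,255,0))
    W[:c.shape[0],ox:ox+c.shape[1]]=c
t(a,"side",205,212,80,85,5,0);t(b,"top",248,118,52,62,6,410);cv2.imwrite("pics/p3.png",W)
```

```text
(no output)
```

View pics/p3.png

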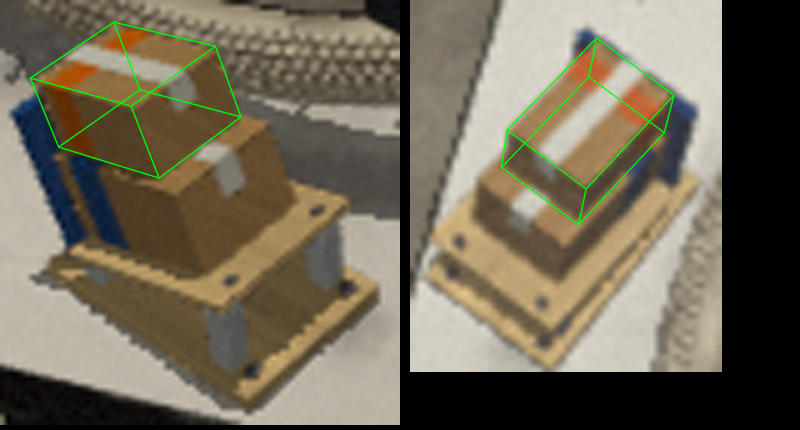

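The stack matches the overlay in both views: the small carton is at (135,100)/(590,130) in the tiles, flat on the large one, square and back against the stop. The gripper is clear of it, so I'm handing in.

```bash
python3 -c "
from plant import ctrl
print(ctrl.hand_in())"
```

```text
the job is handed in; nothing more can be done
None
```

Both cartons are stacked on the rack, large below and small on top, lengthwise down the slope and pushed back against the backstop; the large one sits about 1 mm off-centre by my measurement. The gripper is clear, and I handed the job in at about 17 s of the 51 s allowed. The hand-in returned no verdict.

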